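Jog a tube under the test probe with a spring-centred stick

TASK

Reach in under the clear guard without bumping it and gently push the tester's jog stick well over to one side, hold it there while the carriage travels, then let it spring back to centre so that the carriage stops with its glass tube centred under the hanging test probe. Move the carriage by the stick alone, never by touching the carriage, its tube or its rail, and leave the canister, the spare tube and the scoop where they are.

Things in the scene. Friction and masses are not known exactly. Their poses are not given: they have to be found in the camera images.
- tester: Grey steel console, 280 mm deep (x) x 340 wide (y), deck 50 mm above the counter; fixed. Origin: centre of its underside; x from its front (robot's side) to its back, y left along the rail, z up. Jog stick at x -75, y 0; rail rods along y about x 50. A chrome knob (18 mm high, x -90, y 135) and a red button (11 mm high, x -90, y -135) play no part.
- stick_pivot (a point): The point about which the jog stick tilts: on the tester at x -75, y 0, 25 mm below the deck (z 25 mm in the tester frame). Fixed to the tester. A soft rubber boot (look only, nothing to strike) surrounds the stick up to 18 mm above the deck.
- stick_ball (a point): Centre of the black ball (28 mm diameter) on top of the jog stick, 125 mm from the pivot (100 mm above the deck when upright). The bare shaft below it is a steel rod 14 mm in diameter.
- stick (a joint): Tilt of the jog stick (rad) about the tester's x axis: 0 centred, positive with the ball leaning to the tester's +y, stops at +-0.40. Spring about 1.1 N m/rad; snaps back when let go. Leaning past 0.07 to 0.14 (varies) it runs the carriage to the side it leans to, faster with more lean, full tilt about 12 to 32 mm/s (varies); else the carriage stands. After release it stops within a few mm.
- carriage (a joint): Position of the tube carriage along its rail in m, 0 at the middle of the rail, positive to the tester's +y, travel +-0.085. Carriage: aluminium block 70 x 60 x 24 mm on two rods, carrying an upright glass tube with a brown base.
- rail (a joint): Slight tip of the two steel rail rods (290 mm long, 14 mm above the deck), in rad: the stick tips the rail by a tenth of its own lean, to the same side, and that makes the carriage creep along. So while the stick leans the tube's top is shifted up to 5 mm to that side; it levels again on release.
- tube_top (a point): Top of the glass tube on the carriage (tube 42 mm diameter, 106 mm tall, top 134 mm above the deck), on the tube's axis; moves with the carriage.
- probe: Test probe, fixed: steel upright like an upside-down L, 184 mm tall, on the deck behind the rail; its arm reaches over the rail with a hanging cone-ended head (24 mm diameter), tip 11 mm above the tube's top. Origin: on the rail line straight below the head, at deck height; axes parallel to the tester's. It may stand on either side of the carriage's start.
- park_post: Plain straight steel upright without an arm, 108 mm tall with a small disc on top, on the other side behind the rail; plays no part. Origin as for the probe: on the rail line in front of it, at deck height.
- guard: Clear acrylic guard over the jog stick, fixed: a level plate 100 mm deep x 270 wide x 5, underside 185 mm above the deck (235 above the counter). In the tester frame it covers x -100 to 0, y -135 to 135: front edge 25 mm in front of the stick. Two thin legs at its back (x -8, y +-127); front and sides open. Origin: same as the tester's.
- canister: Bystander, loose: clear screw-top canister of rubber bumpers with a black lid, 90 mm diameter, 125 mm tall, standing on the counter to the tester's left. Origin: centre of its underside.
- spare_tube: Bystander, loose: second glass tube with a brown base, 42 mm diameter, 106 mm tall, standing on the counter to the tester's right. Origin: centre of its underside.
- scoop: Bystander, loose: small steel scoop with a wooden handle, 180 mm long, 45 mm wide, 21 mm high, lying on the counter to the tester's right. Origin: under its middle, on the counter.

How it is judged (in metres and radians):
On the way:
1. the jog stick is pushed over to one side (more than 0.1 rad) and held there for 0.3 s ((value of joint stick above 0.1 rad or value of joint stick below -0.1 rad)), for 0.3 s.
At the end, for the whole second after the job is handed in: The tube's axis is within 6 mm of the probe's axis along the rail, the carriage stands still (under 4 mm/s) and the jog stick is back at centre (within 0.05 rad) (y of tube_top in the frame of probe between -0.006 and 0.006 m and value of joint stick between -0.05 and 0.05 rad and velocity of joint carriage between -0.004 and 0.004 m/s); the robot touches nothing.
It fails at once if the robot touches the rail, the carriage or its tube (over 0.5 N) (contact force between rail and the arm above 0.5 N or contact force between rail and the fingers above 0.5 N).
It fails at once if the clear guard is bumped (over 2 N) (contact force between guard and the arm above 2 N or contact force between guard and the fingers above 2 N).
It fails at once if the jog stick is pushed with more than 18 N (contact force between stick and the arm above 18 N or contact force between stick and the fingers above 18 N).
It fails at once if the canister, the spare tube or the scoop is shifted more than 15 mm or tipped ((distance of canister from where it was at the start of the episode above 0.015 m or angle between canister's own z axis and vertical above 0.3 rad) or (distance of spare_tube from where it was at the start of the episode above 0.015 m or angle between spare_tube's own z axis and vertical above 0.3 rad) or (distance of scoop from where it was at the start of the episode above 0.015 m or angle between scoop's own z axis and vertical above 0.3 rad)).
It also fails if it takes over 61 s, if anything falls off the work surface, if the arm or the gripper's body presses on something with over 40 N, if the wrist force passes 120 N, or if a joint passes its speed limit or range.

ROBOT

A 6-joint arm with a two-finger parallel gripper is mounted at the origin on the work surface. World frame = base frame: x ahead of the robot, y to its left, z up, the work surface at z = 0. Lengths are in m, angles in degrees, forces in N, time in s.
With the tool pointing down it reaches from about 0.325 to 0.775 m from the base axis. Payload 5.5 kg.
Tool frame: the origin (TCP) lies at the centre of the arm's flange, where the gripper is bolted on; the fingertips stand 182 mm ahead of it and the grasp point (between the pads) lies 163 mm ahead of it; z points along the fingers, y is the direction in which the jaws open and shut (so a half turn about z gives the same grasp; the last joint's range is limited). The gripper opens to 88 mm and grips with 3 to 60 N. Pads are 20 mm wide; open, the fingers measure 115 mm over their backs; the gripper's body (75 mm by 178 mm) begins 61 mm behind the grasp point.
Start: joints at [71.293, 5.22, 70.514, -0, 104.267, -3.249], TCP at [0.16, 0.578, 0.405] pointing down, gripper open.
Joint ranges: [-164.24, 164.24], [-49.07, 125.15], [9.68, 141.18], [-86.29, 266.29], [3.28, 154.24], [-151.56, 151.56]. Speed limits (degrees/s): [147.25, 147.25, 172.46, 180, 180, 180].

INTERFACE

Orientations are given as [roll, pitch, yaw] about the fixed x, y, z axes, in that order (R = Rz(yaw) Ry(pitch) Rx(roll)).
In Python, from station import r gives the robot as it stands. The module is installed in compiled form; this text tells all that it offers. Calls block until the motion is done:
- r.reach(position, orientation): joint-space move of the TCP to a pose.
- r.servo_line(position, rotation=None, speed=0.15): straight line of the TCP; rotation=None keeps the orientation; speed is the mean speed in m/s.
- r.move_joints(angles): joint-space move.
- r.let_go() and r.grab(squeeze=None): open the fingers fully, or close them until they stop; squeeze is the grip in N (None keeps the last).
- r.wait(seconds).
- r.inverse_kinematics(position, orientation): joint angles nearest the present ones, or None.
- r.sense(): the state.
- r.snapshot(name): name is "scene" or "top"; returns a dict with "frame" (480x640x3 uint8, red, green, blue), "fx", "fy", "cx", "cy" (pixels), "R" (3x3) and "t" (3): a world point X has camera coordinates R X + t. Camera axes: x right, y down, z forward; pixel columns grow to the right and rows downward; lengths in m; the calibration is good to about 2 mm. A picture is of the moment at which its call begins. There is no depth.
A pose or a line that the arm cannot do raises r.IKError and nothing moves.
- r.hand_in(): hands the job in, once; it reports no verdict.
The state is a dict: "clock": time; "joints": joint angles; "joint_vel": joint speeds; "joint_torque": joint torques, N m; "tcp_pos": TCP position; "orientation": TCP orientation; "contact_force": force on the tool from outside, world axes, zero at the start; "torque": the same for the moment, N m; "opening": finger opening in m.
Only numpy, scipy, OpenCV 4.12 (cv2) and the standard library are available. Lean on these libraries where they do the work, as an engineer would, in place of code of your own. Each camera call takes 0.05 s, during which the arm holds its last target.

## Working session

There is one attempt and no reset: what is moved stays moved. The work goes in short steps, each a Python script; the robot and the scene stay as the last script left them, time stands still between calls to the robot, and variables do not carry over. Pictures are saved under pics/ and viewed, and the job is handed in when it is done.

```bash
mkdir -p pics; cat > h.py <<'E'
import numpy as np, cv2
from station import r
def snap(name,fn):
    s=r.snapshot(name); cv2.imwrite('pics/'+fn,cv2.cvtColor(s['frame'],cv2.COLOR_RGB2BGR)); return s
def ray(s,u,v):
    R=np.array(s['R']);t=np.array(s['t']); c=-R.T@t
    d=R.T@np.array([(u-s['cx'])/s['fx'],(v-s['cy'])/s['fy'],1.]); return c,d/np.linalg.norm(d)
def onz(s,u,v,z):
    c,d=ray(s,u,v); return c+d*(z-c[2])/d[2]
def proj(s,X):
    p=np.array(s['R'])@np.array(X)+np.array(s['t']); return s['fx']*p[0]/p[2]+s['cx'],s['fy']*p[1]/p[2]+s['cy']
E
python3 - <<'E'
from h import *
import pickle
a=snap('scene','s0.png');b=snap('top','t0.png')
pickle.dump({'scene':a,'top':b},open('s0.pkl','wb'))
for s in(a,b):
    print(s['fx'],s['cx'],s['cy'],-np.array(s['R']).T@s['t'],np.round(s['R'],3).tolist())
print(r.sense())
E
```

```text
457.3262944726812 319.34594796039096 240.518804250891 [0.95324979 0.5456758  0.66931856] [[-0.855, 0.518, 0.017], [0.324, 0.559, -0.764], [-0.405, -0.648, -0.645]]
558.3768196259366 314.909678720453 240.3149872042408 [0.40642783 0.04163812 1.1380528 ] [[0.024, -1.0, 0.005], [-0.983, -0.025, -0.183], [0.183, -0.001, -0.983]]
{'clock': 0.1, 'joints': array([ 7.12933833e+01,  5.25797931e+00,  7.05766776e+01, -2.55706510e-03,
        1.04267114e+02, -3.24771561e+00]), 'joint_vel': array([ 0.07454319, -0.06594341, -0.28422624,  0.00745198, -0.06591218,
        0.00553137]), 'joint_torque': array([ 2.52283498e-03, -4.47853410e+01, -4.07571495e+01,  6.99310354e-02,
        2.84117286e-02, -9.86207851e-05]), 'tcp_pos': array([0.15994113, 0.57833421, 0.40361146]), 'orientation': array([-1.79898252e+02, -3.29029658e-03,  1.64540468e+02]), 'contact_force': array([-0.06705808, -0.41469018, -0.63444893]), 'torque': array([-0.06478743, -0.03558954,  0.0602217 ]), 'opening': 0.08780724759950809}
```

View pics/s0.png

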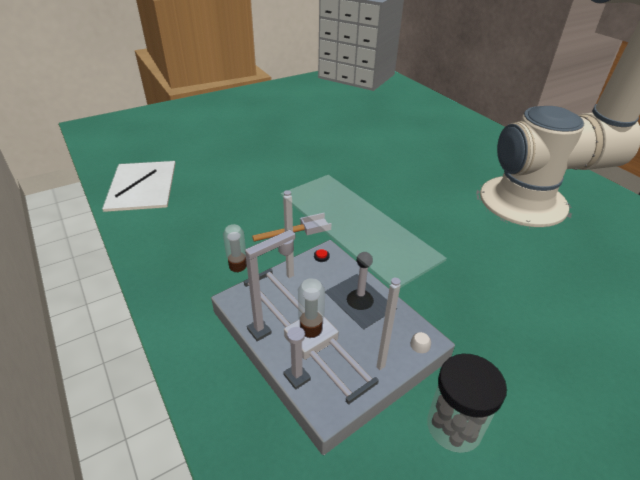

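View pics/t0.png

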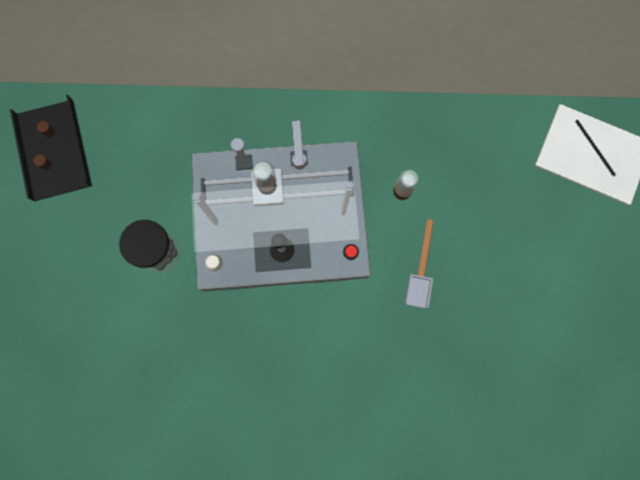

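The scene view shows the console with the L-shaped probe on the tester's right (−y) at about (272,245), the carriage tube at (311,300) and the stick ball at (365,260). In the top view the deck spans roughly (193,150) to (368,285), the probe head is at (299,158), the tube top at (262,170) and the stick at (281,248). I'll zoom in to measure.

```bash
python3 - <<'E'
import cv2
a=cv2.imread('pics/t0.png')[130:300,180:380]; cv2.imwrite('pics/t0z.png',cv2.resize(a,None,fx=3.5,fy=3.5,interpolation=cv2.INTER_CUBIC))
a=cv2.imread('pics/s0.png')[180:430,200:460]; cv2.imwrite('pics/s0z.png',cv2.resize(a,None,fx=2.4,fy=2.4,interpolation=cv2.INTER_CUBIC))
E
```

```text
(no output)
```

View pics/t0z.png

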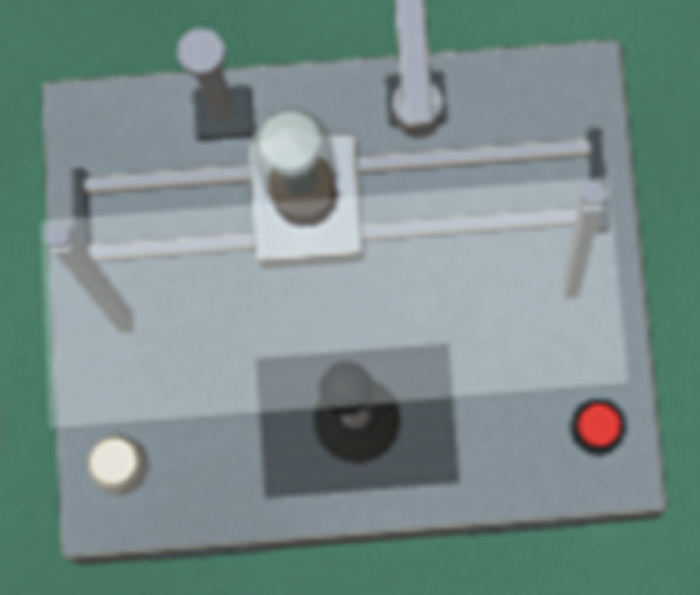

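View pics/s0z.png

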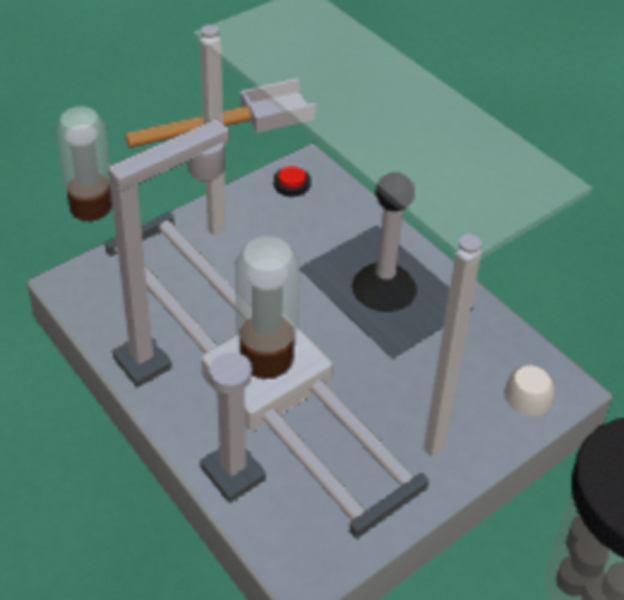

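```bash
cat > pose.py <<'E'
from h import *
import pickle
S=pickle.load(open('s0.pkl','rb'));T=S['top'];C=S['scene']
zt=lambda u,v:((u+.5)/3.5-.5+180,(v+.5)/3.5-.5+130)
zs=lambda u,v:((u+.5)/2.4-.5+200,(v+.5)/2.4-.5+180)
names=[((140,170),(43,84)),((140,-170),(618,42)),((-140,-170),(663,509)),((-140,170),(66,553))]
loc=np.array([n[0] for n in names])/1000.
W=np.array([onz(T,*zt(*n[1]),0.05)[:2] for n in names])
def fit(loc,W):
    lc=loc.mean(0);wc=W.mean(0);a=loc-lc;b=W-wc
    th=np.arctan2((a[:,0]*b[:,1]-a[:,1]*b[:,0]).sum(),(a*b).sum())
    R=np.array([[np.cos(th),-np.sin(th)],[np.sin(th),np.cos(th)]])
    return th,R,wc-R@lc
th,Rt,o=fit(loc,W)
def toT(X): X=np.array(X);return np.r_[Rt.T@(X[:2]-o),X[2]-0]
def toW(p): return np.r_[Rt@np.array(p[:2])+o,p[2]]
E
python3 - <<'E'
from pose import *
print(np.degrees(th),o,'res mm',((loc@Rt.T+o-W)*1000).round(1).tolist())
def P(n,u,v,z): print(n,'T',(toT(onz(T,*zt(u,v),z))*1000).round(1))
def Q(n,u,v,z): print(n,'S',(toT(onz(C,*zs(u,v),z))*1000).round(1))
P('knob',112,464,.067);P('button',599,426,.061);P('stick slot ball',346,386,.15)
P('tube top',292,138,.184);P('arm end/head',417,103,.22);P('probe base',416,100,.055);P('post base',223,112,.055);P('post top',201,50,.158)
P('carriage c',306,195,.088);P('boot',357,420,.06);P('plateFL',52,427,.237);P('plateFR',627,382,.237)
Q('ball',395,192,.15);Q('tube top',268,258,.184);Q('head mid',207,160,.207);Q('arm end top',218,130,.234);Q('knob',531,383,.067);Q('button',292,178,.061);Q('probe base',141,358,.054);Q('arm back top',120,172,.234)
Q('deckR',312,146,.05);Q('deckF',605,396,.05);Q('deckB',32,288,.05)
E
```

```text
5.895434441969073 [0.66284414 0.11404891] res mm [[2.2, 1.5], [2.7, -2.0], [-1.4, -2.7], [-3.5, 3.1]]
knob T [-91.6 135.9  67. ]
button T [ -90.4 -135.1   61. ]
stick slot ball T [-7.37e+01  1.00e-01  1.50e+02]
tube top T [ 49.9  17.3 184. ]
arm end/head T [ 51.3 -47.3 220. ]
probe base T [109.5 -47.2  55. ]
post base T [110.9  64.7  55. ]
post top T [110.3  63.8 158. ]
carriage c T [47.8 18.  88. ]
boot T [-76.3  -0.5  60. ]
plateFL T [-99.1 134.2 237. ]
plateFR T [ -98.7 -135.5  237. ]
ball S [-75.9  -1.1 150. ]
tube top S [ 53.3  24.1 184. ]
head mid S [ 46.6 -51.2 207. ]
arm end top S [ 41.8 -44.6 234. ]
knob S [-88.9 134.   67. ]
button S [ -88.1 -133.2   61. ]
probe base S [108.4 -50.8  54. ]
arm back top S [111.3 -46.3 234. ]
deckR S [-135.3 -165.9   50. ]
deckF S [-134.   164.8   50. ]
deckB S [ 138.3 -159.4   50. ]
```

Tester pose: centre (0.663, 0.114), yaw about 5.9°. The knob, button and ball all agree with it to about 2 mm. The probe is at y≈−47 mm and the tube at ≈+18 mm, so the stick has to go to −y. Next I'll plan a straddling reach with the fingers open and the tool tilted under the front edge.

```bash
cat > plan.py <<'E'
from pose import *
from scipy.spatial.transform import Rotation as Ro
def pose(tipT,a,flip):
    a=np.radians(a); ex=np.r_[Rt[:,0],0]; ey=np.r_[Rt[:,1],0]; ez=np.array([0,0,1.])
    z=np.cos(a)*ex-np.sin(a)*ez; y=ey*(-1 if flip else 1); x=np.cross(y,z)
    rpy=Ro.from_matrix(np.c_[x,y,z]).as_euler('xyz',degrees=True)
    return toW(tipT)-.182*z, rpy
E
python3 - <<'E'
from plan import *
for a in(10,20,30,40):
  for f in(0,1):
    for tip in((-.23,0,.19),(-.15,0,.15),(-.062,0,.143),(-.062,-.075,.143)):
      p,q=pose(tip,a,f)
      j=r.inverse_kinematics(p,q); print(a,f,tip,p.round(3),None if j is None else np.round(j,1))
b=(toT(onz(T,*((145.5,243)),.125)));print(b)
E
```

```text
10 0 (-0.23, 0, 0.19) [0.256 0.072 0.222] None
10 0 (-0.15, 0, 0.15) [0.335 0.08  0.182] None
10 0 (-0.062, 0, 0.143) [0.423 0.089 0.175] None
10 0 (-0.062, -0.075, 0.143) [0.431 0.015 0.175] None
10 1 (-0.23, 0, 0.19) [0.256 0.072 0.222] None
10 1 (-0.15, 0, 0.15) [0.335 0.08  0.182] None
10 1 (-0.062, 0, 0.143) [0.423 0.089 0.175] None
10 1 (-0.062, -0.075, 0.143) [0.431 0.015 0.175] None
20 0 (-0.23, 0, 0.19) [0.264 0.073 0.252] None
20 0 (-0.15, 0, 0.15) [0.344 0.081 0.212] None
20 0 (-0.062, 0, 0.143) [0.431 0.09  0.205] [  8.2 -44.5 141.1  -9.3  13.6 -80.2]
20 0 (-0.062, -0.075, 0.143) [0.439 0.016 0.205] None
20 1 (-0.23, 0, 0.19) [0.264 0.073 0.252] None
20 1 (-0.15, 0, 0.15) [0.344 0.081 0.212] None
20 1 (-0.062, 0, 0.143) [0.431 0.09  0.205] [  8.2 -44.5 141.1  -9.3  13.6  99.8]
20 1 (-0.062, -0.075, 0.143) [0.439 0.016 0.205] None
30 0 (-0.23, 0, 0.19) [0.277 0.074 0.281] None
30 0 (-0.15, 0, 0.15) [0.357 0.082 0.241] None
30 0 (-0.062, 0, 0.143) [0.444 0.091 0.234] [  8.  -41.4 133.7  -3.9  27.8 -85.5]
30 0 (-0.062, -0.075, 0.143) [0.452 0.017 0.234] [  -6.   -41.8  133.9
[... 155 characters left out ...]
.234] [  8.  -41.4 133.7  -3.9  27.8  94.5]
30 1 (-0.062, -0.075, 0.143) [0.452 0.017 0.234] [ -6.  -41.8 133.9  20.8  30.1  65.8]
40 0 (-0.23, 0, 0.19) [0.295 0.076 0.307] None
40 0 (-0.15, 0, 0.15) [0.375 0.084 0.267] None
40 0 (-0.062, 0, 0.143) [0.462 0.093 0.26 ] [  7.8 -35.5 125.1  -2.2  40.4 -87.1]
40 0 (-0.062, -0.075, 0.143) [0.47  0.019 0.26 ] [  -4.8  -35.9  125.3   12.3   41.7 -106.1]
40 1 (-0.23, 0, 0.19) [0.295 0.076 0.307] None
40 1 (-0.15, 0, 0.15) [0.375 0.084 0.267] None
40 1 (-0.062, 0, 0.143) [0.462 0.093 0.26 ] [  7.8 -35.5 125.1  -2.2  40.4  92.9]
40 1 (-0.062, -0.075, 0.143) [0.47  0.019 0.26 ] [ -4.8 -35.9 125.3  12.3  41.7  73.9]
[-0.05562905  0.24571006  0.125     ]
```

```bash
python3 - <<'E'
from plan import *
for a in(35,40,45,50,55):
  s,c=np.sin(np.radians(a)),np.cos(np.radians(a))
  tip0=np.array([-.063,0,.107])
  print(a,'clear',s*(-.1-tip0[0])+c*(.235-tip0[2])-.0375)
  for back in(0,.04,.08,.12,.16):
    p,q=pose(tip0+back*np.array([-c,0,s]),a,1); j=r.inverse_kinematics(p,q); print('  b',back,p.round(3),None if j is None else np.round(j,1))
  for y in (-.07,.07):
    p,q=pose(tip0+[0,y,0],a,1); j=r.inverse_kinematics(p,q); print('  y',y,None if j is None else np.round(j,1))
E
```

```text
35 clear 0.046129133524002254
  b 0 [0.452 0.092 0.211] [  7.9 -37.  132.2  -3.3  29.8  94. ]
  b 0.04 [0.419 0.089 0.234] [  8.1 -46.4 135.1  -3.1  36.4  93.8]
  b 0.08 [0.387 0.086 0.257] None
  b 0.12 [0.354 0.082 0.28 ] None
  b 0.16 [0.322 0.079 0.303] None
  y -0.07 [ -4.5 -37.5 132.5  16.5  31.5  69.8]
  y 0.07 [ 19.9 -33.  129.8 -22.6  31.  117.8]
40 clear 0.036770547160827234
  b 0 [0.461 0.093 0.224] [  7.8 -34.1 128.   -2.5  36.2  93.2]
  b 0.04 [0.431 0.09  0.25 ] [  8.  -42.2 130.1  -2.4  42.2  93.1]
  b 0.08 [0.401 0.087 0.275] None
  b 0.12 [0.37  0.084 0.301] None
  b 0.16 [0.34  0.081 0.327] None
  y -0.07 [ -4.  -34.6 128.3  12.5  37.4  73.7]
  y 0.07 [ 19.2 -30.6 125.7 -17.1  36.9 112.4]
45 clear 0.026846717087975834
  b 0 [0.472 0.094 0.236] [  7.7 -30.8 123.5  -1.9  42.3  92.7]
  b 0.04 [0.444 0.091 0.264] [  7.8 -37.8 125.   -1.9  47.9  92.6]
  b 0.08 [0.416 0.089 0.292] [  8.  -44.4 125.9  -1.9  53.6  92.6]
  b 0.12 [0.388 0.086 0.321] None
  b 0.16 [0.36  0.083 0.349] None
  y -0.07 [ -3.4 -31.3 123.8   9.6  43.2  76.4]
  y 0.07 [ 18.5 -27.8 121.5 -13.1  42.7 
[... 220 characters left out ...]
5  58.7  92.3]
  b 0.12 [0.407 0.088 0.338] [  8.  -43.7 119.8  -1.5  63.9  92.3]
  b 0.16 [0.382 0.085 0.369] [  8.2 -48.1 119.   -1.6  69.1  92.3]
  y -0.07 [ -2.9 -27.6 119.2   7.5  48.9  78.4]
  y 0.07 [ 17.8 -24.5 117.1 -10.2  48.5 105.9]
55 clear 0.005609158214241204
  b 0 [0.496 0.097 0.256] [  7.5 -23.4 114.3  -1.1  54.1  92. ]
  b 0.04 [0.474 0.094 0.289] [  7.6 -28.5 114.6  -1.1  58.9  92. ]
  b 0.08 [0.451 0.092 0.322] [  7.7 -33.1 114.4  -1.1  63.8  92. ]
  b 0.12 [0.428 0.09  0.354] [  7.8 -37.2 113.6  -1.2  68.7  92. ]
  b 0.16 [0.405 0.087 0.387] [  8.  -40.7 112.3  -1.2  73.5  92. ]
  y -0.07 [ -2.3 -23.7 114.6   5.8  54.6  79.9]
  y 0.07 [ 17.1 -21.  112.5  -7.9  54.2 103.8]
```

```bash
python3 - <<'E'
from plan import *
tip0=np.array([-.063,0,.107])
def bk(a,b):
    a_=np.radians(a); return pose(tip0+b*np.array([-np.cos(a_),0,np.sin(a_)]),a,1)
j=np.array(r.inverse_kinematics(*bk(50,.12)))
j1=j.copy(); j1[0]=r.sense()['joints'][0]
r.move_joints(j1); r.move_joints(j)
p,q=bk(45,.08); r.servo_line(p,q,speed=.08)
s=r.sense();print(s['clock'],s['tcp_pos'],p,s['contact_force'])
snap('scene','s1.png');snap('top','t1.png')
E
```

```text
4.2833 [0.41590252 0.08873833 0.2928729 ] [0.41589522 0.08854911 0.29226198] [0.16800127 0.09992043 0.1314909 ]
```

View pics/s1.png

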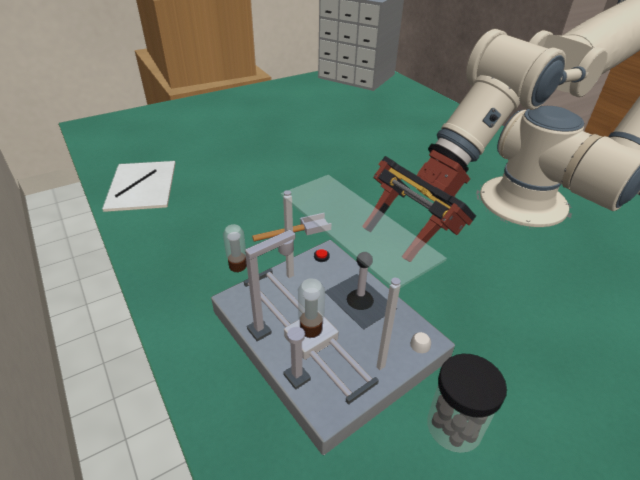

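View pics/t1.png

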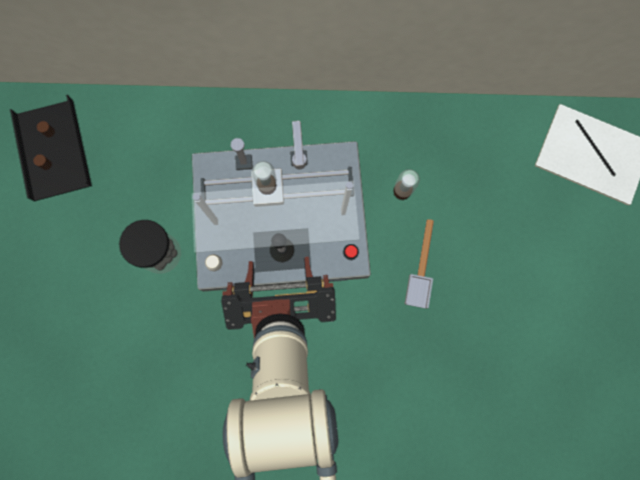

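The open fingers are just in front of the guard and straddle the stick line: (250,275) and (308,272) in the top view, with the stick at (281,248). Nothing is touching. Next is a tracker for the tube's brown base, then the entry.

```bash
cat > track.py <<'E'
from plan import *
def roi(cam):
    z0,z1,w=(.07,.12,.03)
    pts=np.array([proj(cam,toW((.05+dx,y,z))) for dx in(-w,w) for y in(-.115,.115) for z in(z0,z1)])
    m=np.zeros((480,640),np.uint8); cv2.fillConvexPoly(m,cv2.convexHull(pts.astype(np.int32)),255); return m
def brown(cam):
    hsv=cv2.cvtColor(cam['frame'],cv2.COLOR_RGB2HSV)
    m=cv2.inRange(hsv,(0,70,15),(16,255,140))&roi(cam)
    n,l,st,ce=cv2.connectedComponentsWithStats(m)
    if n<2: return None
    k=1+np.argmax(st[1:,4]); return ce[k],st[k]
def ypos(cam,z=.085):
    b=brown(cam)
    if b is None: return None
    # y on the plane x_T=.05 (rail line plane)
    c,d=ray(cam,*b[0]); cT=Rt.T@(c[:2]-o); dT=Rt.T@d[:2]; 
    if abs(d[2])>.9: k=(z-c[2])/d[2]
    else: k=(.05-cT[0])/dT[0]
    return (cT+k*dT)[1],c[2]+k*d[2],b[1][4]
E
python3 - <<'E'
from track import *
for k in('scene','top'): print(k,brown(S[k]),ypos(S[k]))
tip0=np.array([-.063,0,.107]); p,q=pose(tip0,45,1)
r.servo_line(p,q,speed=.06)
s=r.sense();print(s['clock'],s['tcp_pos']-p,s['contact_force'])
a=snap('scene','s2.png');b=snap('top','t2.png')
print(ypos(a),ypos(b))
E
```

```text
scene (array([311.69518717, 329.69518717]), array([301, 322,  21,  15, 187], dtype=int32)) (np.float64(0.021475802924247334), np.float64(0.08121901836926981), np.int32(187))
top None None
5.8667 [-1.87062959e-05 -7.42124649e-06  4.58681034e-04] [-0.63080883 -0.35187154 -0.08301947]
(np.float64(0.021475802924247334), np.float64(0.08121901836926981), np.int32(187)) None
```

View pics/s2.png

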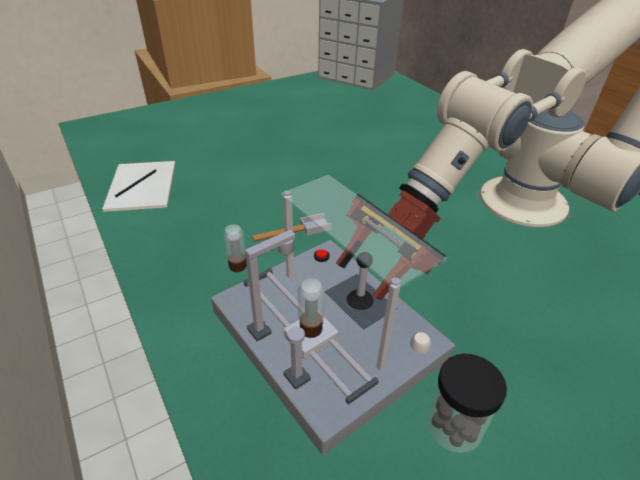

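View pics/t2.png

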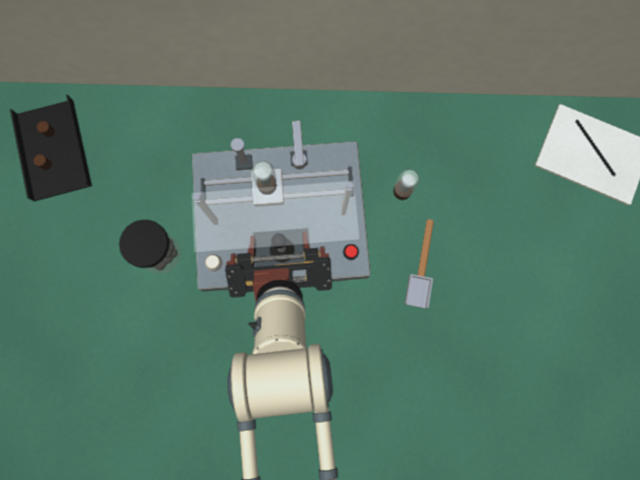

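The fingers are in under the guard, either side of the stick shaft: ball at (365,260), fingertips at about (342,263) and (381,296). No contact force. Now a gentle push to −y, tracking the tube.

```bash
python3 - <<'E'
from track import *
tip0=np.array([-.063,0,.107])
def go(y,sp):
    p,q=pose(tip0+[0,y,0],45,1); r.servo_line(p,speed=sp)
go(-.032,.06); go(-.060,.04)
for i in range(6):
    c=r.snapshot('scene');s=r.sense();f=s['contact_force'];print(round(s['clock'],2),(ypos(c)[0]*1000).round(1),np.round(f,1),toT(s['tcp_pos'])[:2].round(4))
    if i<5:r.wait(.1)
c=snap('scene','s3.png')
E
```

```text
7.55 17.4 [ 1.1  3.2 -1.3] [-0.1918 -0.0598]
7.7 16.6 [ 1.   3.  -1.9] [-0.1917 -0.0598]
7.85 14.2 [ 1.5  3.3 -2.2] [-0.1917 -0.0598]
8.0 13.7 [ 0.5  4.2 -1.9] [-0.1917 -0.0599]
8.15 11.4 [ 0.9  4.1 -1.8] [-0.1917 -0.06  ]
8.3 10.7 [ 0.   4.5 -1.6] [-0.1917 -0.06  ]
```

View pics/s3.png

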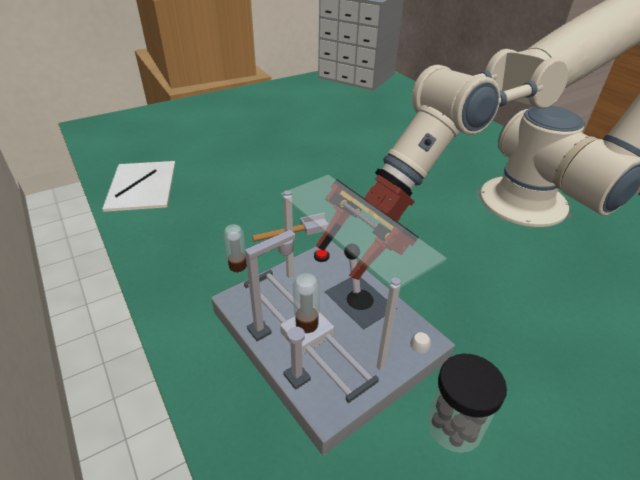

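The stick is leaning right, with the ball now at (352,251). The carriage is running at about 9 mm/s and the force is about 4 N. I'll hold, then release a little early and measure.

```bash
python3 - <<'E'
from track import *
tip0=np.array([-.063,0,.107])
def go(y,sp):
    p,q=pose(tip0+[0,y,0],45,1); r.servo_line(p,speed=sp)
hist=[];t0=r.sense()['clock']
while True:
    c=r.snapshot('scene');k=r.sense()['clock'];y=ypos(c)
    hist.append((round(k,2),round(y[0]*1000,1),int(y[2]))) 
    if y[0]<-.036 or k-t0>9: break
go(-.005,.10)
print(hist[::8],hist[-1])
for i in range(3):
    r.wait(.2);c=r.snapshot('scene');s=r.sense();print(round(s['clock'],2),ypos(c),np.round(s['contact_force'],1))
snap('scene','s4.png');b=snap('top','t4.png')
a=cv2.imread('pics/t4.png')[130:300,180:380]; cv2.imwrite('pics/t4z.png',cv2.resize(a,None,fx=3.5,fy=3.5,interpolation=cv2.INTER_CUBIC))
E
```

```text
[(8.4, np.float64(9.4), 185), (8.8, np.float64(4.8), 199), (9.2, np.float64(0.8), 198), (9.6, np.float64(-4.1), 208), (10.0, np.float64(-8.4), 212), (10.4, np.float64(-12.2), 211), (10.8, np.float64(-15.8), 212), (11.2, np.float64(-19.0), 212), (11.6, np.float64(-23.6), 213), (12.0, np.float64(-27.6), 206), (12.4, np.float64(-30.4), 211), (12.8, np.float64(-34.9), 207)] (13.0, np.float64(-36.5), 213)
13.95 (np.float64(-0.038927888645734376), np.float64(0.07903335084939778), np.int32(199)) [ 0.1 -0.  -0.3]
14.2 (np.float64(-0.038927888645734376), np.float64(0.07903335084939778), np.int32(199)) [-0.3 -0.5  0.2]
14.45 (np.float64(-0.038927888645734376), np.float64(0.07903335084939778), np.int32(199)) [ 0.3  0.8 -0.4]
```

View pics/s4.png

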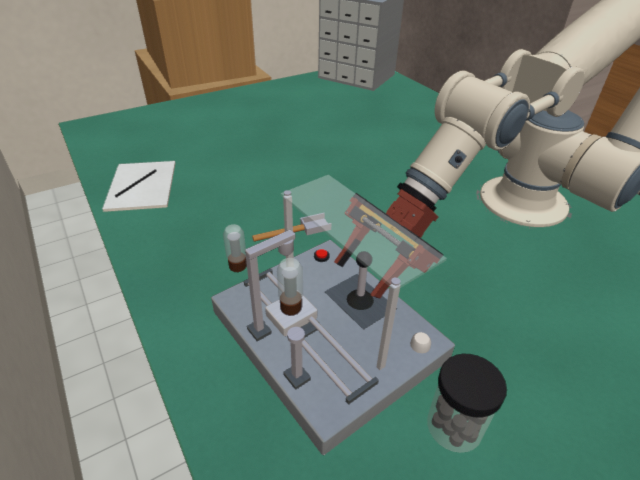

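View pics/t4z.png

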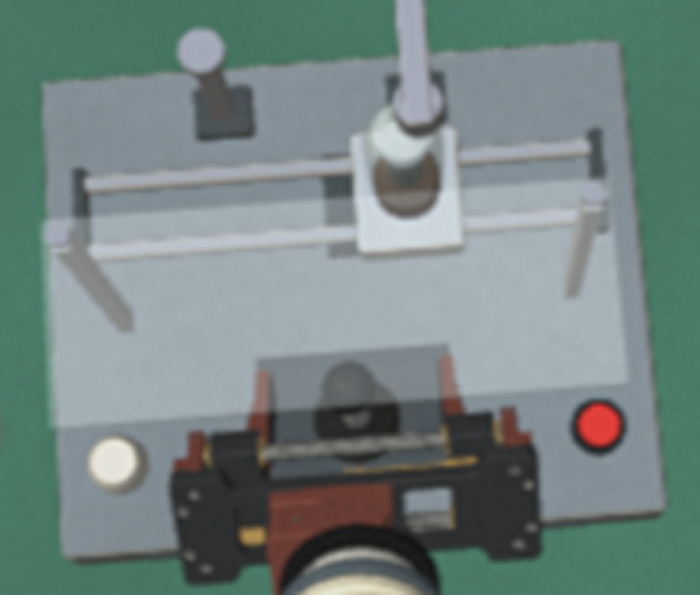

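```bash
python3 - <<'E'
from track import *
def P(n,u,v,z): print(n,'T',(toT(onz(T,*zt(u,v),z))*1000).round(1))
P('blk0 LB',257,262,.088-.01);P('blk0 RB',361,257,.078);P('blk1 LB',357,254,.078);P('blk1 RB',464,248,.078)
P('tube0',292,138,.184);P('tube1',402,134,.184)
A=cv2.imread('pics/t4.png')[140:205,265:330]; B=cv2.imread('pics/s4.png')[225:345,230:330]
cv2.imwrite('pics/z4t.png',cv2.resize(A,None,fx=9,fy=9,interpolation=cv2.INTER_CUBIC))
cv2.imwrite('pics/z4s.png',cv2.resize(B,None,fx=5,fy=5,interpolation=cv2.INTER_CUBIC))
E
```

```text
blk0 LB T [14.2 48.3 78. ]
blk0 RB T [12.5 -9.8 78. ]
blk1 LB T [14.4 -7.7 78. ]
blk1 RB T [ 13.2 -67.5  78. ]
tube0 T [ 49.9  17.3 184. ]
tube1 T [ 47.7 -38.6 184. ]
```

View pics/z4t.png

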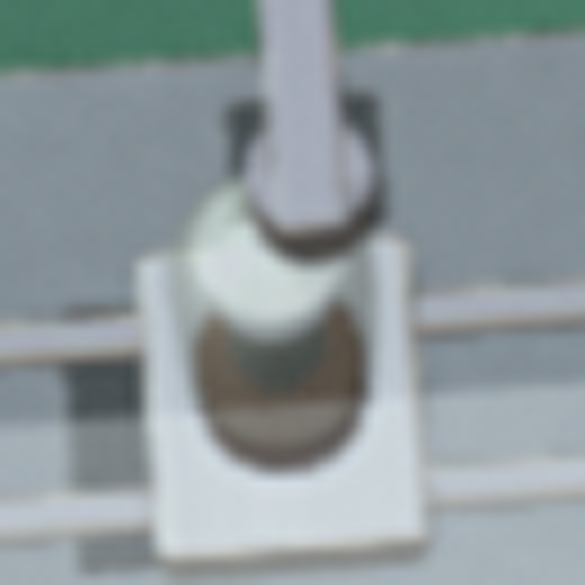

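View pics/z4s.png

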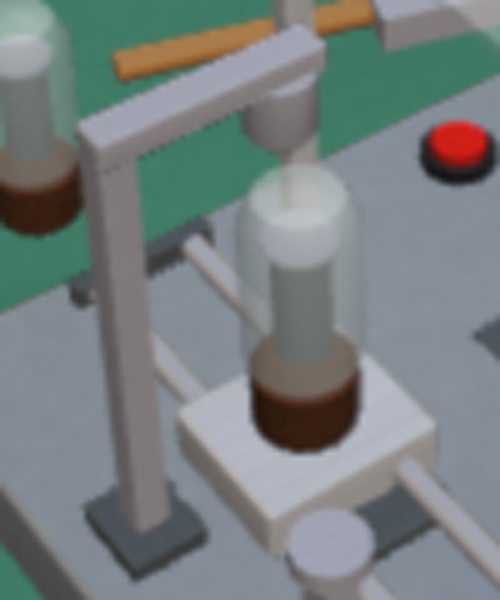

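```bash
python3 - <<'E'
from track import *
z9=lambda u,v:((u+.5)/9-.5+265,(v+.5)/9-.5+140)
def P(n,u,v,z): print(n,'T',(toT(onz(T,*z9(u,v),z))*1000).round(1))
P('head top',312,172,.225);P('head low',312,200,.205);P('tube dome',277,245,.18);P('brown bottom',281,420,.08);P('block',290,400,.088)
z5=lambda u,v:((u+.5)/5-.5+230,(v+.5)/5-.5+225)
def yS(n,u,v):
    c,d=ray(C,*z5(u,v)); cT=Rt.T@(c[:2]-o); dT=Rt.T@d[:2]
    k=(.05-cT[0])/dT[0]; print(n,'S',((cT+k*dT)[1]*1000).round(1),c[2]+k*d[2])
yS('head',281,118);yS('tube top',300,205);yS('tube mid',302,300);yS('brown',305,400)
tip0=np.array([-.063,0,.107])
def go(y,sp):
    p,q=pose(tip0+[0,y,0],45,1); r.servo_line(p,speed=sp)
go(-.032,.06); go(-.060,.04); r.wait(.2); go(-.005,.10); r.wait(.5)
b=snap('top','t5.png'); c=snap('scene','s5.png');print(ypos(c),r.sense()['clock'])
A=cv2.imread('pics/t5.png')[140:205,265:330]; B=cv2.imread('pics/s5.png')[225:345,230:330]
cv2.imwrite('pics/z5t.png',cv2.resize(A,None,fx=9,fy=9,interpolation=cv2.INTER_CUBIC))
cv2.imwrite('pics/z5s.png',cv2.resize(B,None,fx=5,fy=5,interpolation=cv2.INTER_CUBIC))
E
```

```text
head top T [ 50.2 -48.1 225. ]
head low T [ 51.4 -47.7 205. ]
tube dome T [ 51.  -40.2 180. ]
brown bottom T [ 44.  -37.6  80. ]
block T [ 46.  -39.9  88. ]
head S -46.6 0.20829076021371662
tube top S -37.6 0.1786150304971616
tube mid S -38.3 0.1357765873303135
brown S -38.6 0.08737983513780434
(np.float64(-0.0456747314545371), np.float64(0.08000880986612391), np.int32(202)) 17.5
```

View pics/z5t.png

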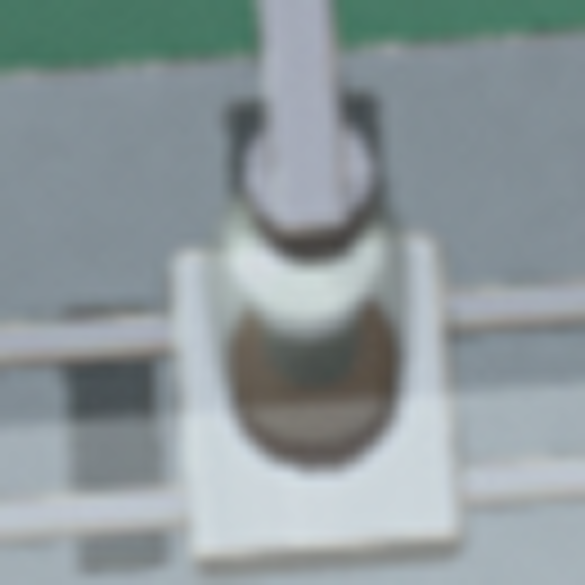

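View pics/z5s.png

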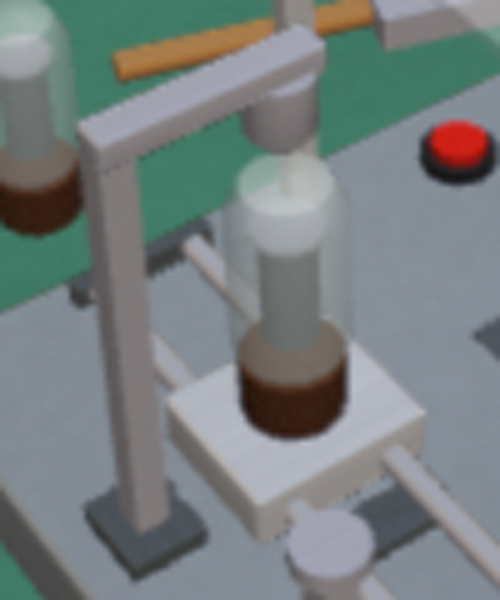

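The tube is now about 2 mm short of the probe axis. The top view puts the tube dome at −46.4 against the head at −47.9, and the scene view has −44.4 against −46.6. That's well inside 6 mm, and another tap would move it at least 5 mm, so I'll retreat along the tool axis and recheck.

```bash
python3 - <<'E'
from track import *
tip0=np.array([-.063,-.005,.107])
def bk(a,b):
    a_=np.radians(a); return pose(tip0+b*np.array([-np.cos(a_),0,np.sin(a_)]),a,1)
p,q=bk(45,.08); r.servo_line(p,q,speed=.06)
p,q=bk(50,.12); r.servo_line(p,q,speed=.08)
r.wait(.5)
b=snap('top','t6.png'); c=snap('scene','s6.png');s=r.sense();print(ypos(c),s['clock'],s['contact_force'],s['joint_vel'].round(2))
r.wait(.3); c=r.snapshot('scene');print(ypos(c))
E
```

```text
(np.float64(-0.0456747314545371), np.float64(0.08000880986612391), np.int32(202)) 20.3167 [ 0.52245182  0.39938948 -0.24708877] [-0.13  0.04 -0.18  0.04 -0.02  0.09]
(np.float64(-0.045833751487106444), np.float64(0.0799279094112485), np.int32(203))
```

View pics/s6.png

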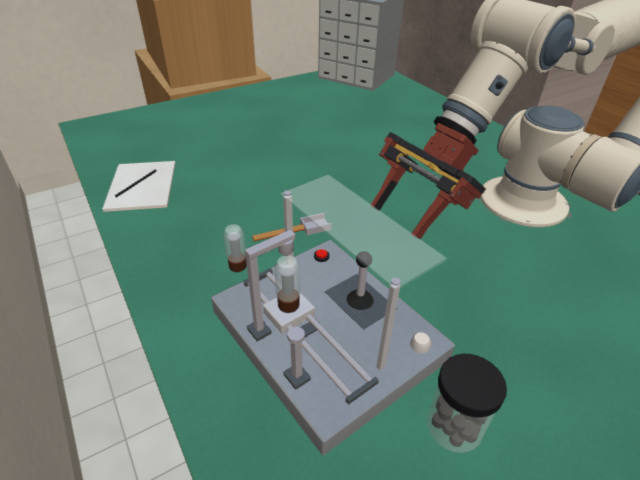

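View pics/t6.png

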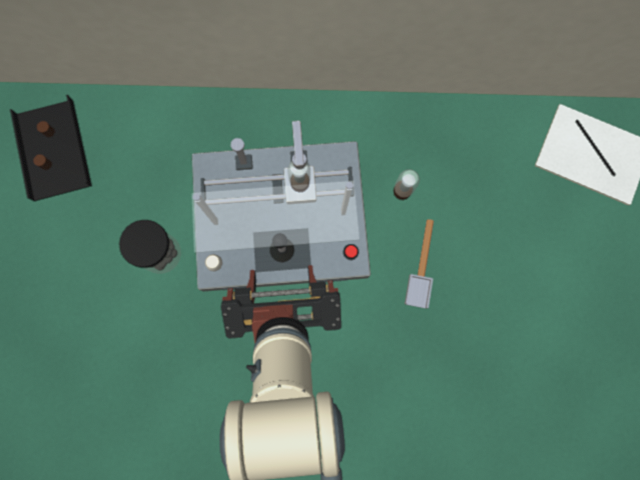

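The stick is upright again at (364,260), the tube at (288,280) sits under the probe head at (287,250), and the carriage is still. The arm is clear and the bystanders haven't moved. Handing in.

```bash
python3 -c "
from station import r
print(r.hand_in(), r.sense()['clock'])"
```

```text
the job is handed in; nothing more can be done
the job is handed in; nothing more can be done
```

The tube is parked under the probe, about 2 mm short of centre by my camera measurements, inside the 6 mm limit. I handed the job in at about 21 s; it gives no verdict.

**What I did:** I reached in under the guard's front edge with the open fingers either side of the stick. I leaned it to the tester's −y side by roughly 0.2–0.25 rad, worked out from the finger position. I held it there about 5.5 s while the carriage ran at about 9 mm/s, then let it spring back. One more short jog closed most of the remaining 8–9 mm, and I withdrew along the tool axis.

**Last checks:**
- **Force:** the most I saw on the tool was about 5 N, and about 0 after each release.
- **Tube position:** the top view gave 1.5 mm short and the scene view 2.2 mm. The brown base, a rougher mark, read about 3 mm short. I did not jog again, because the smallest jog moves the carriage at least 5 mm.
- **At rest:** the stick looked upright and the carriage did not move between the last pictures. The arm was clear of everything, and the canister, spare tube and scoop appeared unmoved.

**Disagreement:** the brown-base tracker in the scene view read about 4 mm more travel than the top view over the first run. I therefore judged centring by comparing the tube with the probe head in the same picture.

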